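# Clear the bail tote and slide the parts tray onto its bails

## Task

Stack the black parts tray on the blue tote: first lift the jar of screws out of the tote and stand it upright on the bench, clear of the stand, and swing both wire bails in over the tote's mouth. Then slide the tray, without lifting it, off its loading shelf onto the two bails until you feel it press gently on the orange sprung stop pad, and leave it there, lying flat, square and centred. Leave the blue relay module in the tote and do not knock over the flux bottle.

Things in the scene. Friction and masses are not known exactly. Their poses are not given: they have to be found in the camera images.
- stand: fixed stand with a blue open tote. Origin on the bench under the tote's centre; y points from the tote to the loading shelf (to the robot's left, give or take the yaw), x away from the robot. Tote outside 156 (x) by 136 (y) mm, walls 3 mm, inner floor at z 11, rim at z 41 mm. The two bails, folded in, cross the mouth along y at x -29 and +29 mm, tops at z 55 mm, and carry the tray
- shelf_mid (a point): centre of the aluminium loading shelf's top, at y 146, z 56 mm in the stand's frame; the top is 130 (x) by 128 mm (y), so it ends 14 mm short of the tote's wall; open underneath between two side plates
- bail_near (a joint): angle of the bail nearer the robot: 0 = folded in over the tote (a stop), growing outward toward the robot, upright at 1.38, 2.2 = leaning fully out (a stop). Stiff hinge (0.02 N m): it stays where it is left; half a newton at the crossbar moves it. Its hinge line runs along the stand's y at x -70, z 43 mm
- bail_far (a joint): the same for the bail farther from the robot: 0 = folded in, 2.2 = leaning fully out, away from the robot; hinge line at x +70, z 43 mm
- bail_near_bar (a point): middle of the near bail's crossbar, on the wire's axis. The bail is a U of 8 mm steel wire: crossbar 148 mm long, parallel to the stand's y, red sleeve 50 mm long and 9 mm thick in its middle; arms 42 mm long, outside the tote's side walls
- bail_far_bar (a point): the same point of the far bail's crossbar, the same U of wire
- stop_post: fixed grey post 24x22 mm, 80 mm tall, beyond the tote, 125 mm from its centre, opposite the shelf; origin on the bench under it, axes as the stand's. Carries a clamped rod with a sprung orange pad facing +y, 50 mm wide, 16 tall, centre at z 66 mm, 1.5 N per mm, 14 mm travel. The rod's setting varies and is not reported: pad face 50 to 76 mm from the post's centre
- tray_mid (a point): black parts tray, 110 by 160 mm, 22 mm tall, walls 2 mm, 0.2 to 0.4 kg: this point is its centre, 11 mm above its underside. Its own y is the long axis, which lies roughly along the stand's x; it slides with its 110 mm side along the stand's y. It starts on the loading shelf
- jar_mid (a point): clear jar of screws with a black lid, 48 mm in diameter, standing 56 mm tall, standing in one half of the tote, in the way of a bail and of the tray: this point is its centre, 28 mm up
- module_mid (a point): blue relay module 32x48 mm, 26 mm tall (lumps to 30), lying in the other half of the tote below the rim; it stays. Centre, 13 mm up
- bottle_mid (a point): loose white flux bottle 41 mm in diameter, 89 mm tall, standing on the bench behind the stand; a bystander. Centre, 44 mm up. (The bench from x 0.42 to 0.50, y -0.36 to -0.22 is always free)
Mind the look-alikes: they are no part of the job. Of the things that look like the part that bears module_mid, the largest one is meant.

How it is judged:
By the outcome, as a careful person would: the job done as asked, in the order asked, and still so for the second after the job is handed in, with the robot touching nothing.
It also fails if it takes over 72 s, if anything falls off the work surface, if the arm or the gripper's body presses on something with over 40 N, if the wrist force passes 120 N, or if a joint passes its speed limit or range.

## Robot

A 7-joint arm with a two-finger parallel gripper is mounted at the origin on a cart in front of the work surface, level with it; the furniture and walls round the work are solid. World frame = base frame: x ahead of the robot, y to its left, z up, the work surface at z = 0. Lengths are in m, angles in rad, forces in N, time in s.
With the tool pointing down it reaches from about 0.4 to 0.875 m from the base axis. Payload 19.3 kg.
Tool frame: the origin (TCP) lies on the centre line of the jaws, within the pads' length; the fingertips stand 25 mm ahead of it and the grasp point (between the pads) lies 6 mm ahead of it (tips_ahead is the distance from the TCP to the fingertips, in m); z points along the fingers, y is the direction in which the jaws open and shut (so a half turn about z gives the same grasp; the last joint's range is limited). The gripper opens to 85 mm and grips with 20 to 120 N. Pads are 22 mm wide; open, the fingers measure 114 mm over their backs; the gripper's body (76 mm by 85 mm) begins 54 mm behind the grasp point. The pads swing forward as they close: fully open they stand 13 mm farther back than shut.
Start: joints at [1.084, 0.521, -0.036, 1.599, 0.021, 1.021, -0.113], TCP at [0.253, -0.571, 0.256] pointing down, gripper open.
Joint ranges: [-2.91, 2.91], [-0.3, 2.13], [-1.5, 1.42], [0.17, 2.43], [-1.26, 4.41], [0.16, 1.93], [-2.52, 2.52]. Speed limits (rad/s): [1.89, 1.89, 2.39, 2.39, 3.01, 3.01, 3.01].

## Interface

Orientations are given as [roll, pitch, yaw] about the fixed x, y, z axes, in that order (R = Rz(yaw) Ry(pitch) Rx(roll)).
In Python, from workcell import observe, grab_frame, job_done, outline_of, tips_ahead gives the robot as it stands. The module is installed in compiled form; this text tells all that it offers.
- The arm moves only by the tool move_arm, never from a script. Its argument "motion" is a list of rows, each a list of 2 entries, a list of its own where there are three numbers: the shift along the world's x, y, z in mm, then the turn, a rotation vector about the world's x, y, z in rad. A call has 1 to 12 rows; each row is the pose to reach, as a shift and turn from the pose commanded when the call began; what a row does not reach only later rows make up. A row lasts 1/8 s, in which the tool goes at most 62.5 mm and 10.7 degrees, less where a joint would pass 70% of its speed; a pose out of reach is approached as far as the arm can. A call with a gripper value outside its range is refused whole. "jaw" is the finger opening in mm, from 0 to 85.4, set as the call begins (left out, the last holds). The fingers move at their own pace and stop on an object; "grip_force" is the grip in N (left out, the last holds). Time passes only in rows, so rows that repeat a pose let the fingers close. It gives the time, the measured TCP pose, the force and the opening at its end, in the units of the state.
- observe(): the state, without advancing time (a new reading comes with each control period).
- grab_frame(name): name is "scene" or "top" or "wrist"; returns a dict with "frame" (480x640x3 uint8, red, green, blue), "fx", "fy", "cx", "cy" (pixels), "T" (4x4, takes a point from camera to world coordinates); the wrist camera has in their place "mount" (4x4, takes a point from camera to tool coordinates, whose origin is the TCP and whose axes are the flange's). Camera axes: x right, y down, z forward; pixel columns grow to the right and rows downward; lengths in m; the calibration is good to about 2 mm. A picture is of the moment at which its call begins: read the wrist's pose just before it. There is no depth.
- job_done(): hands the job in, once; it reports no verdict.
Trained networks look in the newest picture that a camera, given by its name, has taken for a name from the list of things; names that differ only in an ending like _2 or _b are one class to them, and where a whole thing is asked for, a point or a joint stands for the part that bears it (a point fixed in the world has none). Each returns a list of dicts, best first, with "score" (0 to 1); they miss things now and then, are a little off and sometimes report something else, mostly with a low value. They report only what shows in the picture. A call takes as long as a camera call. They do not tell look-alikes from the thing itself.
- outline_of(label, camera): "pixels" (480x640 bool, what is visible of it) and "pixel" ([column, row] in pixels, amid what is visible of it).
The state is a dict: "clock": time; "qpos": joint angles; "qd": joint speeds; "joint_efforts": joint torques, N m; "position": TCP position; "tool_rot": TCP orientation; "force": force on the tool from outside, world axes, zero at the start; "moment": the same for the moment, N m; "grip_width": finger opening in m.
Only numpy, scipy, OpenCV 4.12 (cv2) and the standard library are available. Lean on these libraries where they do the work, as an engineer would, in place of code of your own. Each camera call takes 0.05 s, during which the arm holds its last target.

## Working session

There is one attempt and no reset: what is moved stays moved. The work goes in short steps, Python scripts to look and compute and a tool call to move; the robot and the scene stay as the last step left them, time stands still between calls to the robot, and variables do not carry over. Pictures are saved under pics/ and viewed, and the job is handed in when it is done.

Besides the shell and the picture viewer there is one more tool, called after "Request:" by a JSON object that holds its "fn" and its "kwargs". move_arm: Moves the arm, as the interface text tells. Its arguments: {"type":"object","properties":{"motion":{"type":"array"},"jaw":{"type":"number"},"grip_force":{"type":"number"}},"required":["motion"]}

```bash
mkdir -p pics; ls
cat > h.py <<'E'
import numpy as np, cv2
from workcell import *
def shot(cam,name):
    f=grab_frame(cam); cv2.imwrite(f'pics/{name}.png',f['frame'][:,:,::-1]); return f
def ray(f,px,z,T=None):
    T=np.array(f['T']) if T is None else T
    d=T[:3,:3]@np.array([(px[0]-f['cx'])/f['fx'],(px[1]-f['cy'])/f['fy'],1]); o=T[:3,3]
    return o+d*(z-o[2])/d[2]
def proj(f,p,T=None):
    T=np.array(f['T']) if T is None else T
    q=np.linalg.inv(T)@np.append(p,1); return np.array([f['fx']*q[0]/q[2]+f['cx'],f['fy']*q[1]/q[2]+f['cy']])
E
python3 - <<'E'
from h import *
print(observe())
import pickle
for c in ['scene','top','wrist']:
    f=shot(c,c+'0'); print(c,f['fx'],f['cx'],f['cy'],np.round(f.get('T',f.get('mount')),3).tolist())
    pickle.dump(f,open(c+'0.pkl','wb'))
    for n in ['stand','tray_mid','jar_mid','module_mid','bottle_mid','bail_near','bail_far','stop_post']:
        print(n,[(round(o['score'],2),np.round(o['pixel']).tolist(),int(o['pixels'].sum())) for o in outline_of(n,c)])
E
```

```text
pics
{'clock': 0.0, 'qpos': array([ 1.08379537,  0.52201455, -0.03633141,  1.60000272,  0.02119599,
        1.0210637 , -0.11279745]), 'qd': array([-0.00030889,  0.0012091 ,  0.00063368,  0.00123964,  0.00174704,
       -0.00172022,  0.00090728]), 'joint_efforts': array([-4.22817930e-04, -9.27108192e+01,  1.97964147e+00, -3.69929051e+01,
        1.78388815e-02,  8.25864205e-03,  6.21110161e-06]), 'position': array([ 0.25287449, -0.57123208,  0.25572722]), 'tool_rot': array([-3.14049150e+00,  7.20272149e-05,  4.16794852e-01]), 'force': array([-0.1182347 , -0.20121021,  0.39216439]), 'moment': array([ 0.01166264, -0.00146268, -0.06102951]), 'grip_width': 0.08514908920476036}
scene 590.6608437854121 317.18461121728075 239.19879514064615 [[-0.585, -0.33, 0.741, -0.062], [-0.811, 0.242, -0.533, 0.533], [-0.003, -0.912, -0.409, 0.468], [0.0, 0.0, 0.0, 1.0]]
stand [(0.56, [358.0, 317.0], 10031)]
tray_mid [(0.71, [286.0, 290.0], 5930), (0.39, [377.0, 289.0], 988)]
jar_mid [(0.94, [378.0, 289.0], 1027)]
module_mid [(0.94, [354.0, 284.0], 493), (0.79, [490.0, 291.0], 457)]
bottle_mid [(0.55, [
[... 409 characters left out ...]
 [0.023, -0.17, -0.985, 1.057], [0.0, 0.0, 0.0, 1.0]]
stand [(0.62, [315.0, 311.0], 9401)]
tray_mid [(0.86, [241.0, 292.0], 6450)]
jar_mid [(0.59, [314.0, 326.0], 573)]
module_mid [(0.83, [277.0, 214.0], 307), (0.7, [420.0, 362.0], 329), (0.67, [322.0, 291.0], 518)]
bottle_mid [(0.6, [332.0, 188.0], 540)]
bail_near [(0.83, [326.0, 363.0], 505)]
bail_far [(0.93, [330.0, 252.0], 660)]
stop_post [(0.87, [389.0, 316.0], 888)]
wrist 397.5382196032609 312.52134649356856 234.72013846453657 [[0.001, -0.955, -0.297, 0.076], [1.0, 0.001, -0.0, -0.001], [0.001, -0.297, 0.955, -0.117], [0.0, 0.0, 0.0, 1.0]]
stand []
tray_mid []
jar_mid []
module_mid []
bottle_mid []
bail_near []
bail_far []
stop_post []
```

View pics/scene0.png

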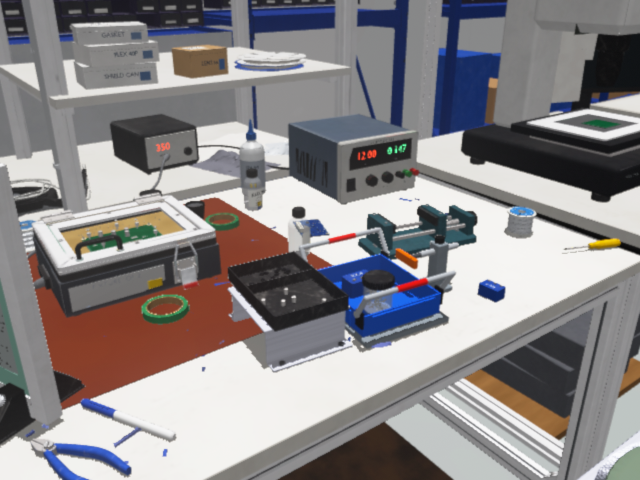

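View pics/top0.png

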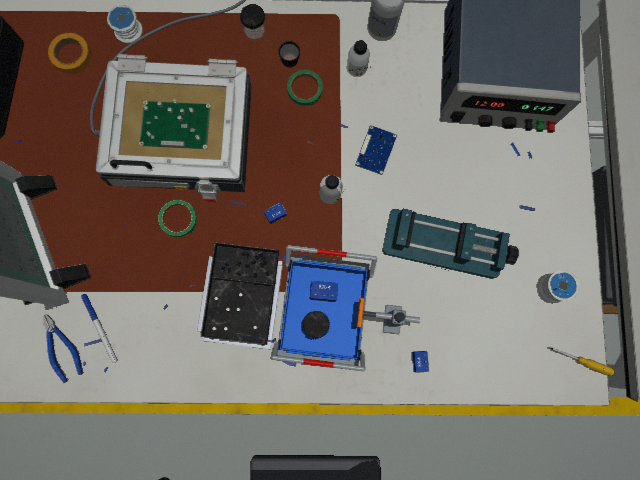

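Run:
```python
import cv2
a=cv2.imread('pics/top0.png')[160:400,170:440]; cv2.imwrite('pics/top0z.png',cv2.resize(a,None,fx=2.5,fy=2.5,interpolation=3))
```

```text
(no output)
```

View pics/top0z.png

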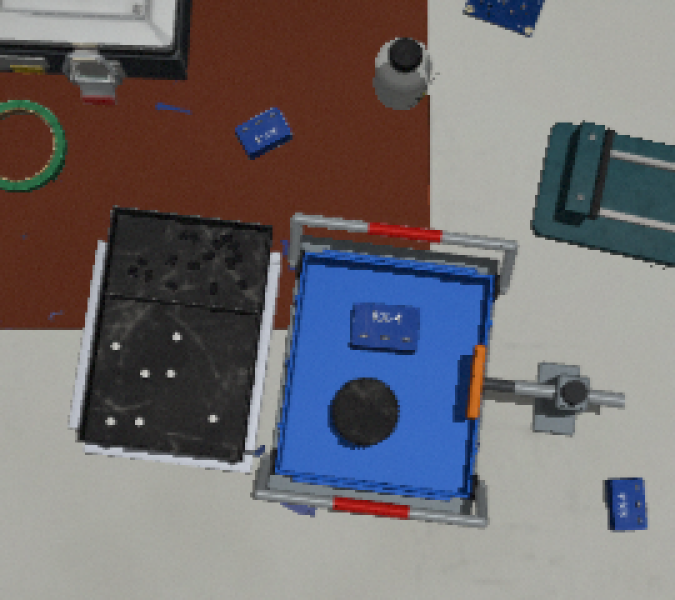

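```bash
cat > fit.py <<'E'
from h import *
import pickle
from scipy.optimize import least_squares
f=pickle.load(open('top0.pkl','rb'))
Z=lambda p:(np.array(p)/2.5+[170,160])
def W(p,z): return ray(f,Z(p),z)
def fit(corn,zs,L,x0):
    R=lambda a:np.array([[np.cos(a),-np.sin(a)],[np.sin(a),np.cos(a)]])
    P=[W(c,z)[:2] for c,z in zip(corn,zs)]
    g=lambda v:np.concatenate([v[:2]+R(v[2])@l-p for l,p in zip(L,P)])
    s=least_squares(g,x0); return s.x, np.round(s.fun*1000,1)
# stand: TL=(+x,+y) TR=(+x,-y)
print(fit([(303,251),(497,277),(470,500),(274,480)],[.041]*4,np.array([(78,68),(78,-68),(-78,-68),(-78,68)])/1e3,[.6,0,0]))
print(fit([(113,208),(272,228),(245,463),(79,441)],[.078]*4,np.array([(80,55),(80,-55),(-80,-55),(-80,55)])/1e3,[.6,0.1,0]))
for n,p,z in [('jarlid',(365,411),.067),('module',(385,326),.040),('pad L',(480,347),.074),('pad R',(472,417),.074),('posttop',(572,392),.085),('bottletop',(405,52),.089),('bn sleeve',(370,508),.08),('bf sleeve',(405,233),.08),('shelf tl',(103,242),.056),('shelf br',(247,472),.056),('shelf tr',(280,255),.056),('shelf bl',(70,428),.056)]:
    print(n,np.round(W(p,z),4))
E
python3 fit.py
```

```text
(array([ 5.32648240e-01, -6.59222485e-05, -1.13709668e-01]), array([-1.8, -0.5, -0.2,  1.4, -0.5, -0.6,  2.4, -0.3]))
(array([ 0.55710127,  0.14173091, -0.1056526 ]), array([ 0.3, -0.1,  1.2, -1.1,  0.2,  0.9, -1.7,  0.2]))
jarlid [0.5069 0.0151 0.067 ]
module [0.5673 0.0009 0.04  ]
pad L [ 0.5503 -0.0623  0.074 ]
pad R [ 0.5033 -0.0567  0.074 ]
posttop [ 0.5199 -0.1225  0.085 ]
bottletop [ 0.7519 -0.0101  0.089 ]
bn sleeve [0.4429 0.0115 0.08  ]
bf sleeve [ 0.6269 -0.0109  0.08  ]
shelf tl [0.6221 0.1975 0.056 ]
shelf br [0.4657 0.0944 0.056 ]
shelf tr [0.6144 0.0747 0.056 ]
shelf bl [0.4942 0.2149 0.056 ]
```

Run:
```python
import cv2
a=cv2.imread('pics/scene0.png')[190:380,210:520]; cv2.imwrite('pics/scene0z.png',cv2.resize(a,None,fx=2.5,fy=2.5,interpolation=3))
```

```text
(no output)
```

View pics/scene0z.png

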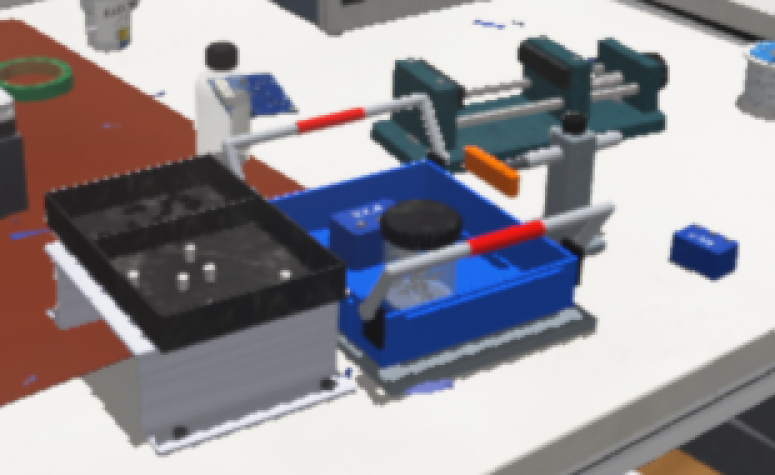

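Request:
{"fn": "move_arm", "kwargs": {"motion": [[[15,30,0],[0,0,-0.05]],[[35,80,0],[0,0,-0.15]],[[58,134,0],[0,0,-0.25]],[[82,190,0],[0,0,-0.35]],[[106,246,0],[0,0,-0.45]],[[130,302,0],[0,0,-0.53]],[[154,358,0],[0,0,-0.53]],[[178,414,0],[0,0,-0.53]],[[202,468,-10],[0,0,-0.53]],[[226,522,-30],[0,0,-0.53]],[[244,566,-70],[0,0,-0.53]],[[253.5,586.5,-110],[0,0,-0.53]]], "jaw": 66, "grip_force": 30}}

```text
clock: 2.85
position: [0.5073, 0.0178, 0.1453]
tool_rot: [-3.14, -0.001, -0.111]
force: [0.2, -1.2, -0.7]
grip_width: 0.0661
```

Run:
```python
from h import *
o=observe(); print(o['clock'],o['position'],o['tool_rot'],o['grip_width'],o['qpos'],o['force'])
f=shot('wrist','w1'); shot('scene','s1')
```

```text
2.85 [0.50734989 0.01779087 0.14534991] [-3.14044376e+00 -1.17296364e-03 -1.10645912e-01] 0.06614259439927964 [-0.04297057  0.498887   -0.1427672   1.99914347  0.11151715  0.64939754
 -1.9388273 ] [ 0.20056847 -1.20891283 -0.73775239]
```

View pics/w1.png

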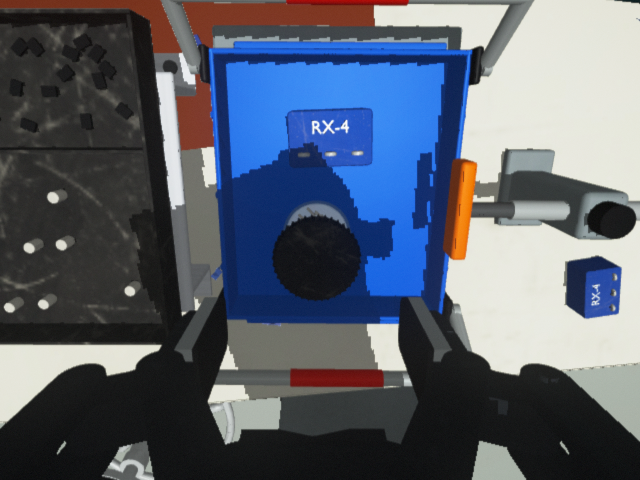

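```bash
cat >> h.py <<'E'
from scipy.spatial.transform import Rotation as Ro
def wT(o,f):
    M=np.eye(4); M[:3,:3]=Ro.from_euler('xyz',o['tool_rot']).as_matrix(); M[:3,3]=o['position']
    return M@np.array(f['mount'])
C=np.array([.53265,0]);A=-.1137;RS=np.array([[np.cos(A),-np.sin(A)],[np.sin(A),np.cos(A)]])
def st(p): return np.round(1000*(RS.T@(np.array(p)[:2]-C)),1)
def wo(x,y): return np.round(C+RS@np.array([x,y])/1000,4)
E
python3 - <<'E'
from h import *
o=observe(); f=grab_frame('wrist'); T=wT(o,f); print(o['position'])
r=lambda p,z:ray(f,p,z,T)
for n,p,z in [('lid',(316,257),.067),('tl',(212,50),.041),('tr',(470,54),.041),('bl',(226,324),.041),('br',(443,324),.041),('padt',(457,160),.074),('padb',(447,256),.074),('post',(612,220),.09)]:
    q=r(p,z); print(n,np.round(q,4),st(q))
E
```

```text
[0.50540606 0.01754486 0.14299288]
lid [0.5084 0.0161 0.067 ] [-25.9  13.2]
tl [0.615  0.0572 0.041 ] [75.3 66.2]
tr [ 0.5991 -0.072   0.041 ] [ 74.2 -64. ]
bl [0.4603 0.0773 0.041 ] [-80.6  68.6]
br [ 0.4458 -0.057   0.041 ] [-79.8 -66.4]
padt [ 0.5517 -0.0542  0.074 ] [ 25.1 -51.7]
padb [ 0.5045 -0.0493  0.074 ] [-22.4 -52.1]
post [ 0.5203 -0.117   0.09  ] [   1.  -117.7]
```

Request:
{"fn": "move_arm", "kwargs": {"motion": [[[0.5,0,-25],[0,0,0]],[[0.5,0,-55],[0,0,0]],[[0.5,0,-80],[0,0,0]],[[0.5,0,-93],[0,0,0]],[[0.5,0,-95],[0,0,0]],[[0.5,0,-95],[0,0,0]]]}}

```text
clock: 3.75
position: [0.5075, 0.0148, 0.0522]
tool_rot: [-3.141, -0.001, -0.114]
force: [0.6, 0.6, 0.4]
grip_width: 0.0661
```

Request:
{"fn": "move_arm", "kwargs": {"motion": [[[0,0,0],[0,0,0]],[[0,0,0],[0,0,0]],[[0,0,0],[0,0,0]],[[0,0,0],[0,0,0]]], "jaw": 36, "grip_force": 30}}

```text
clock: 4.25
position: [0.5076, 0.015, 0.0521]
tool_rot: [-3.141, -0.002, -0.113]
force: [-0.2, -0.4, 7.2]
grip_width: 0.0473
```

Request:
{"fn": "move_arm", "kwargs": {"motion": [[[0,0,10],[0,0,0]],[[0,0,40],[0,0,0]],[[0,0,85],[0,0,0]],[[0,0,125],[0,0,0]],[[-2,-15,140],[0,0,0]],[[-8,-55,140],[0,0,0]],[[-16,-105,140],[0,0,0]],[[-24,-155,140],[0,0,0]],[[-32,-205,140],[0,0,0]],[[-40,-255,125],[0,0,0]],[[-46,-295,90],[0,0,0]],[[-47,-305,50],[0,0,0]]]}}

```text
clock: 5.75
position: [0.4583, -0.2935, 0.1003]
tool_rot: [3.14, -0.0, -0.117]
force: [0.4, 0.1, -1.3]
grip_width: 0.0469
```

Request:
{"fn": "move_arm", "kwargs": {"motion": [[[0,0,-25],[0,0,0]],[[0,0,-45],[0,0,0]],[[0,0,-55],[0,0,0]],[[0,0,-58],[0,0,0]],[[0,0,-59],[0,0,0]],[[0,0,-59.5],[0,0,0]],[[0,0,-60],[0,0,0]]]}}

```text
clock: 6.62
position: [0.4602, -0.2901, 0.0417]
tool_rot: [3.141, -0.001, -0.113]
force: [-0.3, 0.3, -0.5]
grip_width: 0.0469
```

Run:
```python
from h import *
o=observe(); print(o['clock'],o['position'],o['force'],o['grip_width'])
shot('scene','s2')
import cv2
a=cv2.imread('pics/s2.png')[190:400,210:600]; cv2.imwrite('pics/s2z.png',cv2.resize(a,None,fx=2,fy=2,interpolation=3))
```

```text
6.625 [ 0.46019005 -0.29008954  0.04170561] [-0.32056815  0.34164473 -0.51593511] 0.04685410434857709
```

View pics/s2z.png

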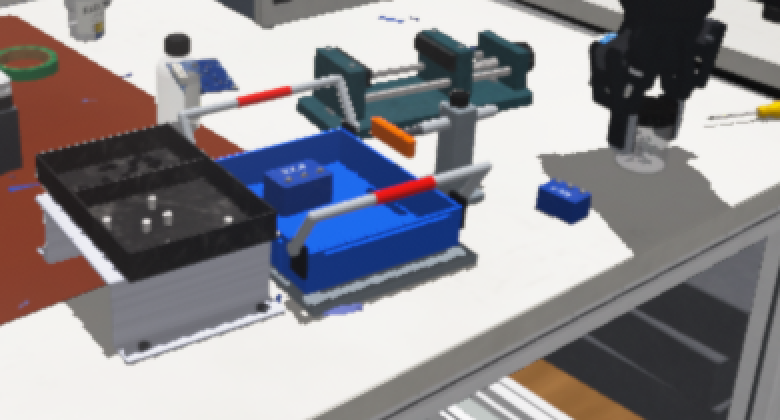

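Request:
{"fn": "move_arm", "kwargs": {"motion": [[[0,0,-0.7],[0,0,0]],[[0,0,-1.4],[0,0,0]],[[0,0,-1.4],[0,0,0]]]}}

```text
clock: 7.05
position: [0.4608, -0.2901, 0.041]
tool_rot: [3.141, -0.002, -0.113]
force: [-2.2, 3.4, 20.5]
grip_width: 0.0471
```

Contact (20 N on the bench). Ease off half a millimetre and release.

Request:
{"fn": "move_arm", "kwargs": {"motion": [[[0,0,0.8],[0,0,0]],[[0,0,0.8],[0,0,0]]]}}

```text
clock: 7.3
position: [0.4604, -0.2901, 0.0411]
tool_rot: [3.141, -0.001, -0.113]
force: [-0.1, 1.1, 9.0]
grip_width: 0.0469
```

Request:
{"fn": "move_arm", "kwargs": {"motion": [[[0,0,0],[0,0,0]],[[0,0,0],[0,0,0]],[[0,0,10],[0,0,0]],[[0,0,40],[0,0,0]],[[0,0,85],[0,0,0]],[[0,0,125],[0,0,0]]], "jaw": 70}}

```text
clock: 8.05
position: [0.4599, -0.29, 0.1678]
tool_rot: [3.141, -0.001, -0.113]
force: [-0.7, -0.3, 0.2]
grip_width: 0.0698
```

Request:
{"fn": "move_arm", "kwargs": {"motion": [[[-3,20,0],[0,0,0]],[[-9,65,0],[0,0,0]],[[-16,118,0],[0,0,0]],[[-23,170,0],[0,0,0]],[[-31,222,0],[0,0,0]],[[-38,270,0],[0,0,0]],[[-42,298,-5],[0,0,0]],[[-42,303,-20],[0,0,0]],[[-42,303,-50],[0,0,0]],[[-42,303,-72],[0,0,0]],[[-42,303,-75],[0,0,0]],[[-42,303,-75],[0,0,0]]], "jaw": 0}}

```text
clock: 9.55
position: [0.4178, 0.0132, 0.091]
tool_rot: [3.142, 0.0, -0.113]
force: [0.7, -0.1, 0.2]
grip_width: -0.0001
```

Run:
```python
from h import *
o=observe(); print(o['clock'],o['position'],o['force'],o['grip_width'],st(o['position']))
shot('scene','s3');shot('top','t3')
a=cv2.imread('pics/s3.png')[190:380,260:520]; a=cv2.resize(a,None,fx=1.5,fy=1.5,interpolation=3)
b=cv2.imread('pics/t3.png')[160:400,170:440]; b=cv2.resize(b,None,fx=1.5,fy=1.5,interpolation=3)
h=max(a.shape[0],b.shape[0]); a=cv2.copyMakeBorder(a,0,h-a.shape[0],0,0,0);b=cv2.copyMakeBorder(b,0,h-b.shape[0],0,0,0)
cv2.imwrite('pics/c3.png',np.hstack([a,b]))
```

```text
9.55 [0.41776809 0.01317971 0.09098636] [ 0.65829203 -0.08557868  0.20460895] -6.54545925363607e-05 [-1.156e+02  1.000e-01]
```

View pics/c3.png

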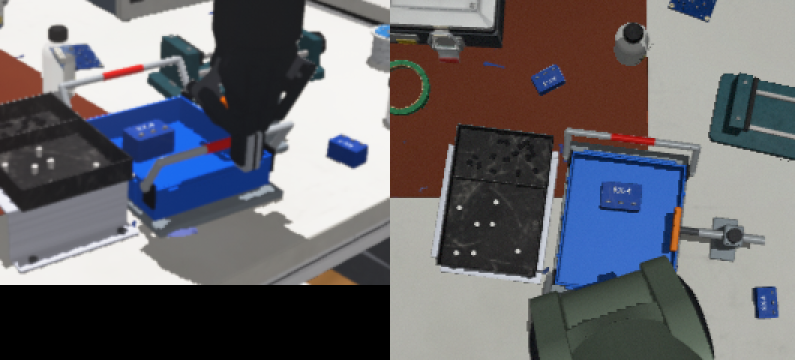

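Request:
{"fn": "move_arm", "kwargs": {"motion": [[[6,-0.7,0],[0,0,0]],[[13,-1.5,0],[0,0,0]],[[20,-2.3,0],[0,0,0]],[[28,-3.2,0],[0,0,0]],[[36,-4.1,0],[0,0,0]],[[44,-5,0],[0,0,0]],[[51,-5.8,0],[0,0,0]],[[51,-5.8,0],[0,0,0]]]}}

```text
clock: 10.65
position: [0.4695, 0.0072, 0.0907]
tool_rot: [-3.141, -0.0, -0.113]
force: [0.2, 0.2, 0.3]
grip_width: 0.0003
```

Request:
{"fn": "move_arm", "kwargs": {"motion": [[[-4,0.5,8],[0,0,0]],[[-4,0.5,30],[0,0,0]],[[0,0,40],[0,0,0]],[[12,-1.4,40],[0,0,0]],[[23,-2.6,36],[0,0,0]],[[23,-2.6,26],[0,0,0]],[[26,-3,16],[0,0,0]],[[29,-3.3,6],[0,0,0]],[[31,-3.5,-2],[0,0,0]],[[32,-3.6,-6],[0,0,0]],[[32,-3.6,-8],[0,0,0]]]}}

```text
clock: 12.02
position: [0.5002, 0.0036, 0.0817]
tool_rot: [3.141, 0.002, -0.113]
force: [0.1, -0.4, -0.9]
grip_width: 0.0002
```

```bash
cat > v.py <<'E'
from h import *
import sys
n=sys.argv[1]
o=observe(); print(o['clock'],o['position'],o['force'],o['grip_width'],st(o['position']))
shot('scene','s'+n);shot('top','t'+n)
a=cv2.imread(f'pics/s{n}.png')[190:380,260:520]; a=cv2.resize(a,None,fx=1.5,fy=1.5,interpolation=3)
b=cv2.imread(f'pics/t{n}.png')[160:400,170:440]; b=cv2.resize(b,None,fx=1.5,fy=1.5,interpolation=3)
h=max(a.shape[0],b.shape[0]); a=cv2.copyMakeBorder(a,0,h-a.shape[0],0,0,0);b=cv2.copyMakeBorder(b,0,h-b.shape[0],0,0,0)
cv2.imwrite(f'pics/c{n}.png',np.hstack([a,b]))
E
python3 v.py 4
```

```text
12.025 [0.50018083 0.0036294  0.08169979] [ 0.08329816 -0.41655867 -0.92931941] 0.0001833203036225406 [-32.7  -0.1]
```

View pics/c4.png

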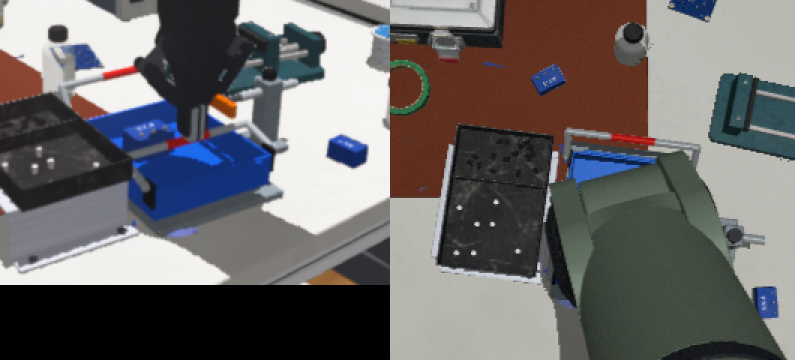

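Request:
{"fn": "move_arm", "kwargs": {"motion": [[[0,0,-1],[0,0,0]],[[0,0,-2],[0,0,0]],[[0,0,-2.5],[0,0,0]],[[0,0,-2.5],[0,0,0]]]}}

```text
clock: 12.62
position: [0.5009, 0.0036, 0.0802]
tool_rot: [-3.142, 0.0, -0.113]
force: [-0.2, 0.3, -0.2]
grip_width: 0.0
```

Request:
{"fn": "move_arm", "kwargs": {"motion": [[[0,0,-1],[0,0,0]],[[0,0,-1.5],[0,0,0]],[[0,0,-1.5],[0,0,0]]]}}

```text
clock: 13.0
position: [0.5012, 0.0036, 0.0794]
tool_rot: [-3.142, -0.001, -0.113]
force: [-4.5, 0.2, 19.6]
grip_width: 0.0002
```

Request:
{"fn": "move_arm", "kwargs": {"motion": [[[0,0,15],[0,0,0]],[[0,0,50],[0,0,0]],[[10,-1,65],[0,0,0]],[[50,-5.7,65],[0,0,0]],[[100,-11.4,65],[0,0,0]],[[140,-16,65],[0,0,0]],[[148.6,-17,60],[0,0,0]],[[148.6,-17,35],[0,0,0]],[[148.6,-17,12],[0,0,0]],[[148.6,-17,9],[0,0,0]],[[148.6,-17,9],[0,0,0]]]}}

```text
clock: 14.38
position: [0.6496, -0.0133, 0.0884]
tool_rot: [-3.141, -0.0, -0.113]
force: [0.5, 0.1, 0.5]
grip_width: -0.0002
```

```bash
python3 v.py 5
```

```text
14.375 [ 0.6496096  -0.01334593  0.08842975] [0.5316405  0.06989228 0.47594696] -0.0001544733131585522 [117.7   0. ]
```

View pics/c5.png

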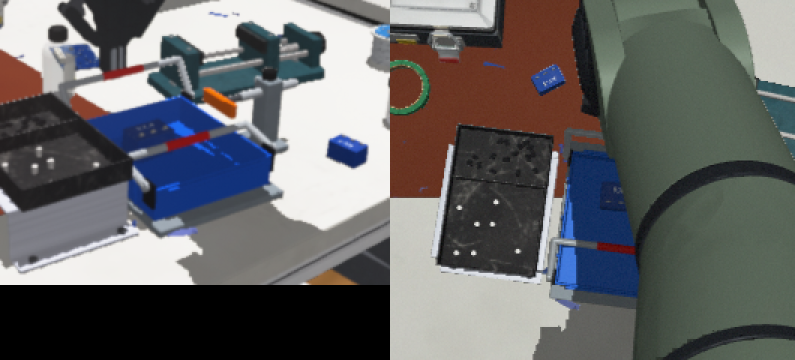

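Request:
{"fn": "move_arm", "kwargs": {"motion": [[[-8,0.9,0],[0,0,0]],[[-16,1.8,0],[0,0,0]],[[-24,2.7,0],[0,0,0]],[[-32,3.6,0],[0,0,0]],[[-40,4.5,0],[0,0,0]],[[-47,5.3,0],[0,0,0]],[[-53,6,0],[0,0,0]],[[-53,6,0],[0,0,0]]]}}

```text
clock: 15.48
position: [0.5962, -0.0074, 0.0877]
tool_rot: [3.142, 0.0, -0.113]
force: [0.3, -0.6, 0.4]
grip_width: -0.0001
```

Request:
{"fn": "move_arm", "kwargs": {"motion": [[[4,-0.5,8],[0,0,0]],[[4,-0.5,30],[0,0,0]],[[0,0,40],[0,0,0]],[[-12,1.4,40],[0,0,0]],[[-23,2.6,36],[0,0,0]],[[-23,2.6,26],[0,0,0]],[[-26,3,16],[0,0,0]],[[-29,3.3,6],[0,0,0]],[[-31,3.5,-2],[0,0,0]],[[-32,3.6,-6],[0,0,0]],[[-32,3.6,-8],[0,0,0]],[[-32,3.6,-8],[0,0,0]]]}}

```text
clock: 16.98
position: [0.5643, -0.0038, 0.0797]
tool_rot: [3.141, 0.001, -0.113]
force: [-7.3, 1.6, 10.6]
grip_width: -0.0
```

```bash
python3 v.py 6
```

```text
16.975 [ 0.56433722 -0.00375155  0.07970876] [-7.303061    1.57463878 10.56143604] -3.291748982272368e-05 [31.9 -0.1]
```

View pics/c6.png

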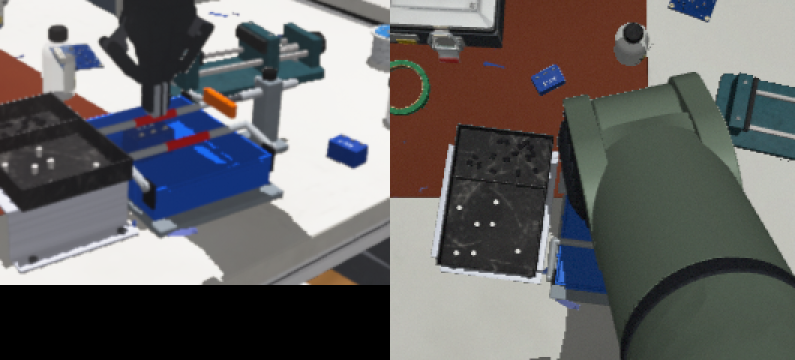

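Request:
{"fn": "move_arm", "kwargs": {"motion": [[[0,0,15],[0,0,0]],[[0,0,50],[0,0,0]],[[-2,10,95],[0,0,0]],[[-5,40,135],[0,0,0]],[[-10,80,165],[0,0,0]],[[-14,104,170],[0,0,0]],[[-14,104,170],[0,0,0]],[[-14,104,170],[0,0,0]]], "jaw": 60}}

```text
clock: 18.08
position: [0.5508, 0.0994, 0.2499]
tool_rot: [3.141, -0.0, -0.114]
force: [0.1, -0.4, -0.1]
grip_width: 0.0601
```

Run:
```python
from h import *
o=observe(); f=shot('wrist','w7'); print(o['clock'],o['position'],o['tool_rot'],st(o['position']))
```

```text
18.075 [0.55078741 0.09941678 0.24990555] [ 3.14128850e+00 -3.91459022e-04 -1.13852486e-01] [  6.7 100.8]
```

View pics/w7.png

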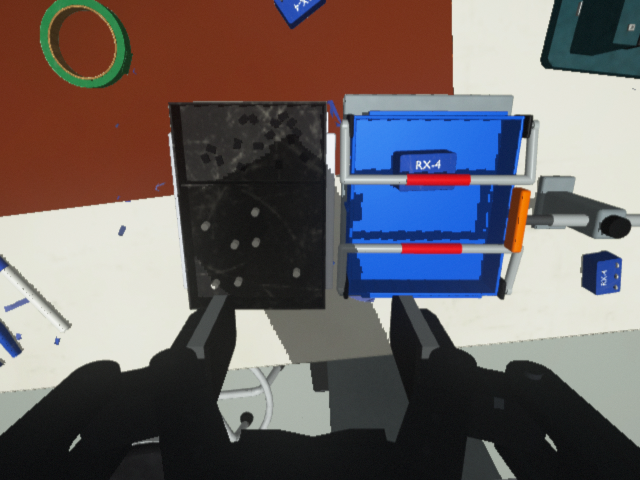

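Run:
```python
from h import *
o=observe(); f=grab_frame('wrist'); T=wT(o,f)
a=f['frame'][80:330,150:560,::-1]; cv2.imwrite('pics/w7z.png',cv2.resize(a,None,fx=1.9,fy=1.9,interpolation=3))
for n,p,z in [('TL',(169,103),.078),('TR',(326,102),.078),('BR',(325,308),.078),('BL',(189,308),.078),('nb l',(350,248),.051),('nb r',(505,249),.051),('fb l',(350,180),.051),('fb r',(520,181),.051),('padT',(518,190),.074),('padB',(509,250),.074),('rimTL',(350,115),.041),('rimBL',(346,296),.041),('rimTR',(532,117),.041),('rimBR',(503,298),.041)]:
    q=ray(f,p,z,T); print(n,np.round(q,4),st(q))
```

```text
TL [0.6427 0.1891 0.078 ] [ 87.8 200.3]
TR [0.631  0.0812 0.078 ] [88.5 91.9]
BR [0.474  0.0983 0.078 ] [-69.4  91.1]
BL [0.4865 0.2075 0.078 ] [-69.4 201. ]
nb l [0.5132 0.0723 0.051 ] [-27.5  69.6]
nb r [ 0.4976 -0.0574  0.051 ] [-28.3 -61. ]
fb l [0.5705 0.0674 0.051 ] [30.  71.2]
fb r [ 0.5544 -0.0676  0.051 ] [ 29.2 -64.7]
padT [ 0.5529 -0.0548  0.074 ] [ 26.4 -52.2]
padB [ 0.5057 -0.0497  0.074 ] [-21.1 -52.4]
rimTL [0.6199 0.0622 0.041 ] [79.6 71.7]
rimBL [0.4644 0.0792 0.041 ] [-76.8  70.9]
rimTR [ 0.6022 -0.0799  0.041 ] [ 78.2 -71.5]
rimBR [ 0.4464 -0.0616  0.041 ] [-78.7 -71. ]
```

View pics/w7z.png

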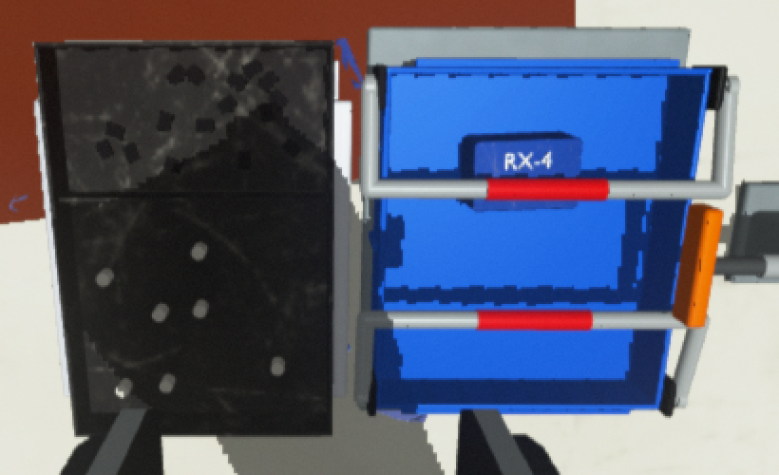

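Request:
{"fn": "move_arm", "kwargs": {"motion": [[[20,6,-20],[0,0,0]],[[55,18,-60],[0,0,0]],[[90,29,-100],[0,0,0]],[[103.8,33.6,-115],[0,0,0]],[[103.8,33.6,-140],[0,0,0]],[[103.8,33.6,-165],[0,0,0]],[[103.8,33.6,-170],[0,0,0]],[[103.8,33.6,-170],[0,0,0]],[[103.8,33.6,-170],[0,0,0]]]}}

```text
clock: 19.3
position: [0.655, 0.1337, 0.0808]
tool_rot: [-3.141, -0.001, -0.114]
force: [0.3, -1.2, -0.3]
grip_width: 0.0596
```

```bash
python3 v.py 8
python3 - <<'E'
from h import *
shot('wrist','w8')
E
```

```text
19.3 [0.65501093 0.13369787 0.08081793] [ 0.3150542  -1.23271007 -0.32400142] 0.05960920374578171 [106.4 146.7]
```

View pics/c8.png

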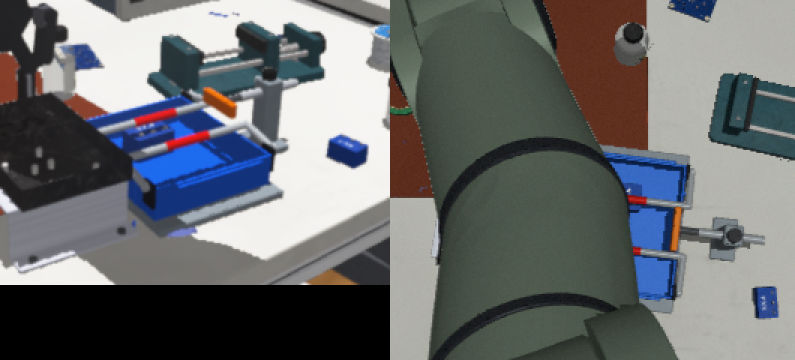

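View pics/s8.png

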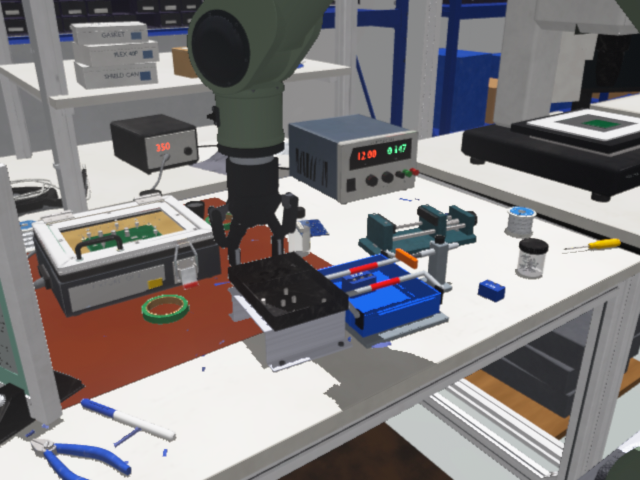

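Request:
{"fn": "move_arm", "kwargs": {"motion": [[[-2,0.2,0],[0,0,0]],[[-5,0.6,0],[0,0,0]],[[-7,0.8,0],[0,0,0]],[[-9,1,0],[0,0,0]],[[-10,1.1,0],[0,0,0]],[[-10,1.1,0],[0,0,0]]]}}

```text
clock: 20.2
position: [0.6444, 0.1349, 0.0798]
tool_rot: [-3.142, -0.0, -0.113]
force: [1.7, -0.4, 1.2]
grip_width: 0.0599
```

Request:
{"fn": "move_arm", "kwargs": {"motion": [[[-1.5,0.2,0],[0,0,0]],[[-2.5,0.3,0],[0,0,0]],[[-3.5,0.4,0],[0,0,0]],[[-3.5,0.4,0],[0,0,0]]]}}

```text
clock: 20.7
position: [0.6408, 0.1354, 0.0798]
tool_rot: [-3.142, 0.0, -0.113]
force: [2.1, 0.0, 1.3]
grip_width: 0.06
```

Run:
```python
from h import *
o=observe(); print(st(o['position']),o['force'],o['position'],o['clock'])
```

```text
[ 92.1 146.8] [2.11262228 0.0466913  1.29252096] [0.64083435 0.13535496 0.07975354] 20.7
```

Request:
{"fn": "move_arm", "kwargs": {"motion": [[[5,-0.5,0],[0,0,0]],[[8,-1,20],[0,0,0]],[[6,-3,65],[0,0,0]],[[-20,-10,110],[0,0,0]],[[-60,-25,150],[0,0,0]],[[-88,-35,171],[0,0,0]],[[-90,-36,171],[0,0,0]],[[-90,-36,171],[0,0,0]],[[-90,-36,171],[0,0,0]]]}}

```text
clock: 21.82
position: [0.5512, 0.0996, 0.2497]
tool_rot: [3.141, 0.001, -0.113]
force: [0.5, 0.7, 0.1]
grip_width: 0.0598
```

Run:
```python
from h import *
o=observe(); f=shot('wrist','w9'); print(o['clock'],o['position'],o['tool_rot'],st(o['position']))
a=f['frame'][80:330,150:560,::-1]; cv2.imwrite('pics/w9z.png',cv2.resize(a,None,fx=1.9,fy=1.9,interpolation=3))
```

```text
21.825 [0.55117555 0.0995922  0.24972685] [ 3.14138285e+00  1.36589243e-03 -1.12962270e-01] [  7.1 101.1]
```

View pics/w9z.png

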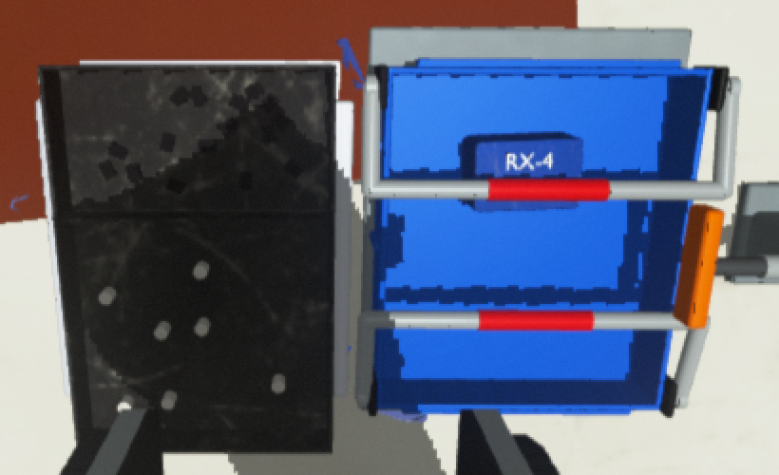

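Run:
```python
from h import *
o=observe(); f=grab_frame('wrist'); T=wT(o,f)
Z=lambda p:np.array(p)/1.9+[150,80]
for n,p,z in [('TL',(40,66),.078),('TR',(332,66),.078),('BR',(332,452),.078),('BL',(76,452),.078),('nb l',(380,320),.051),('nb r',(670,321),.051),('fb l',(380,188),.051),('fb r',(700,190),.051)]:
    q=ray(f,Z(p),z,T); print(n,st(q))
f=shot('top','t9')
```

```text
TL [ 80.  200.3]
TR [80.2 93.3]
BR [-78.4  91.6]
BL [-78.6 201.4]
nb l [-27.8  70. ]
nb r [-28.1 -58.5]
fb l [30.9 71.8]
fb r [ 30.3 -62.7]
```

Request:
{"fn": "move_arm", "kwargs": {"motion": [[[1,15,-5],[0,0,0.1]],[[2,35,-10],[0,0,0.25]],[[4,55,-20],[0,0,0.42]],[[5,75,-30],[0,0,0.6]],[[6,95,-40],[0,0,0.77]],[[7,110,-50],[0,0,0.95]],[[8,121,-60],[0,0,1.12]],[[8,121,-70],[0,0,1.3]],[[8,121,-80],[0,0,1.45]],[[8,121,-90],[0,0,1.571]],[[8,121,-100],[0,0,1.571]],[[8,121,-100],[0,0,1.571]]], "jaw": 80}}

```text
clock: 23.48
position: [0.5586, 0.2202, 0.1498]
tool_rot: [-3.14, 0.001, 1.455]
force: [0.7, -0.3, -0.1]
grip_width: 0.08
```

Run:
```python
from h import *
o=observe(); print(st(o['position']),o['force'],o['position'],o['tool_rot'],o['clock'],o['qpos'])
shot('scene','s10')
```

```text
[  0.8 221.7] [ 0.70946202 -0.26557531 -0.05540938] [0.55860521 0.22015455 0.14980381] [-3.14024973e+00  6.37265468e-04  1.45491740e+00] 23.475 [-0.117312    0.65890529 -0.52342373  1.73676864  0.41534444  0.85974548
 -0.94197847]
```

View pics/s10.png

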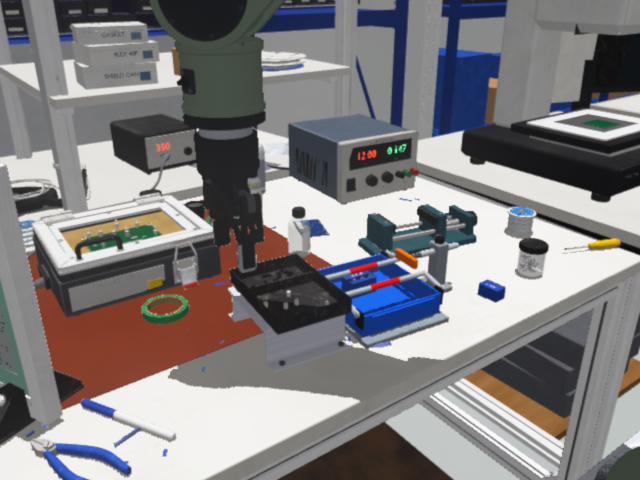

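Request:
{"fn": "move_arm", "kwargs": {"motion": [[[0,0,-30],[0,0,0]],[[0,0,-60],[0,0,0]],[[0,0,-73],[0,0,0]],[[0,0,-75],[0,0,0.002]],[[-0.3,-3,-75],[0,0,0.002]],[[-0.7,-6,-75],[0,0,0.002]],[[-1,-9,-75],[0,0,0.002]],[[-1.4,-12,-75],[0,0,0.002]],[[-1.7,-15,-75],[0,0,0.002]],[[-2,-18,-75],[0,0,0.002]]]}}

```text
clock: 24.78
position: [0.5572, 0.2031, 0.0762]
tool_rot: [3.141, -0.002, 1.46]
force: [1.1, 5.7, 4.7]
grip_width: 0.0801
```

Run:
```python
from h import *
o=observe(); print(st(o['position']),o['force'],o['position'],o['tool_rot'],o['clock'])
shot('scene','s11')
a=cv2.imread('pics/s11.png')[160:380,190:460]; cv2.imwrite('pics/s11z.png',cv2.resize(a,None,fx=2.5,fy=2.5,interpolation=3))
```

```text
[  1.3 204.5] [1.06565498 5.69809158 4.6579547 ] [0.55719005 0.20306946 0.07618793] [ 3.14068559e+00 -1.54386851e-03  1.46031086e+00] 24.775
```

View pics/s11z.png

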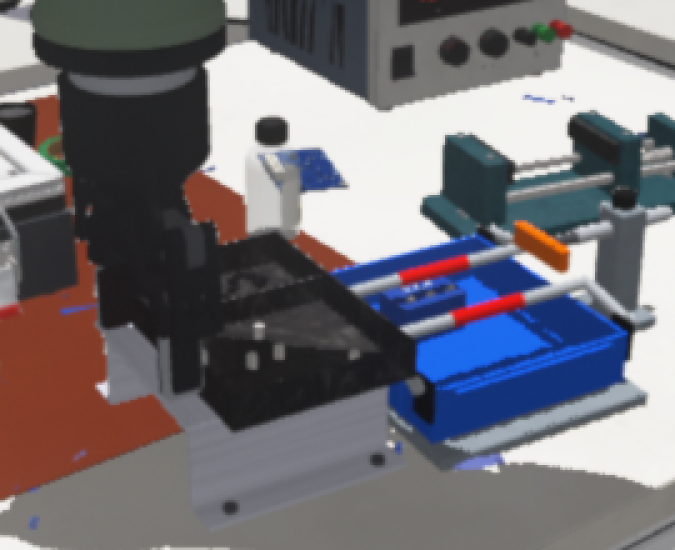

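Request:
{"fn": "move_arm", "kwargs": {"motion": [[[0,0,1.5],[0,0,0]],[[0,0,3],[0,0,0]],[[0,0,3],[0,0,0]]]}}

```text
clock: 25.2
position: [0.5569, 0.202, 0.0787]
tool_rot: [-3.141, 0.001, 1.46]
force: [-0.6, 0.2, 0.3]
grip_width: 0.0798
```

Request:
{"fn": "move_arm", "kwargs": {"motion": [[[-0.5,-4,0],[0,0,0]],[[-1,-9,0],[0,0,0]],[[-1.6,-14,0],[0,0,0]],[[-2.3,-20,0],[0,0,-0.002]]]}}

```text
clock: 25.7
position: [0.5546, 0.1818, 0.0787]
tool_rot: [3.142, -0.0, 1.458]
force: [0.7, 2.2, -0.3]
grip_width: 0.0799
```

Run:
```python
from h import *
o=observe(); print(st(o['position']),o['force'],o['position'],o['tool_rot'],o['clock'])
```

```text
[  1.2 183.2] [ 0.65238035  2.21722242 -0.26132679] [0.55459337 0.18183584 0.07870218] [ 3.14155560e+00 -2.15636588e-05  1.45750670e+00] 25.7
```

Request:
{"fn": "move_arm", "kwargs": {"motion": [[[-0.8,-7,0],[0,0,0]],[[-1.8,-16,0],[0,0,0]],[[-2.9,-25,0],[0,0,0]],[[-3.9,-34,0],[0,0,0]],[[-4.9,-43,0],[0,0,0]],[[-6,-52,0],[0,0,0]],[[-7,-61,0],[0,0,0]],[[-8,-70,0],[0,0,0]],[[-9.1,-79,0],[0,0,0]],[[-10.1,-88,0],[0,0,0]],[[-11.2,-97,0],[0,0,0]],[[-11.9,-103,0],[0,0,0]]]}}

```text
clock: 27.2
position: [0.5425, 0.0784, 0.0786]
tool_rot: [-3.141, 0.0, 1.457]
force: [0.1, 1.6, -0.3]
grip_width: 0.08
```

```bash
python3 v.py 12;  python3 - <<'E'
import cv2
a=cv2.imread('pics/s12.png')[160:380,230:500]; cv2.imwrite('pics/s12z.png',cv2.resize(a,None,fx=2.5,fy=2.5,interpolation=3))
E
```

```text
27.2 [0.54251529 0.07844356 0.0785868 ] [ 0.13101002  1.64414377 -0.26333988] 0.08004095760512446 [ 0.9 79.1]
```

View pics/s12z.png

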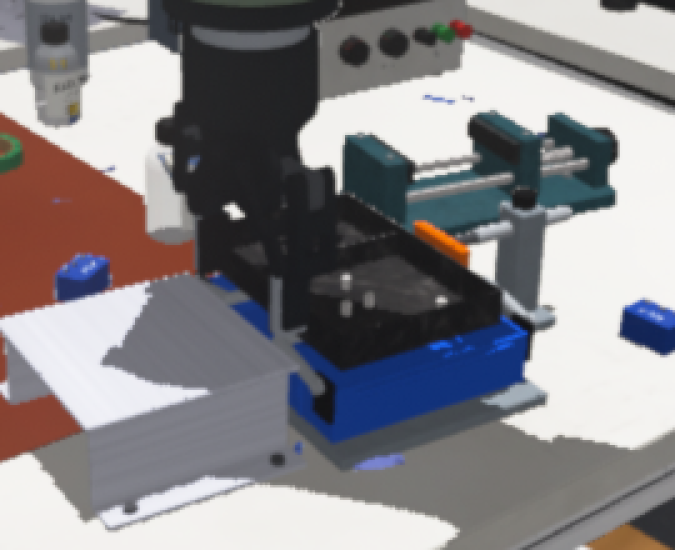

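View pics/t12.png

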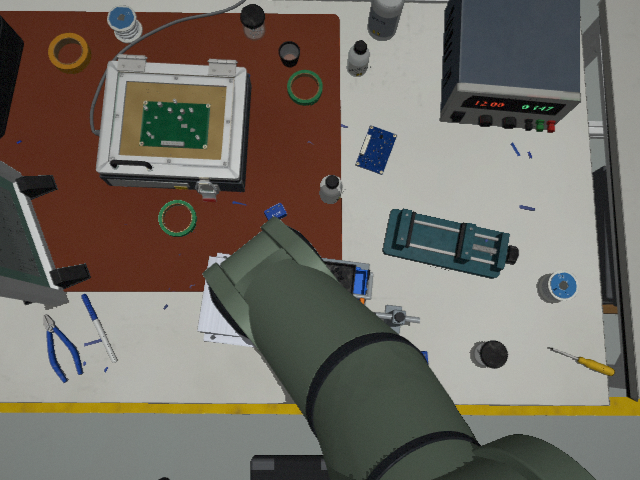

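Request:
{"fn": "move_arm", "kwargs": {"motion": [[[-0.1,-1,0],[0,0,0]],[[-0.2,-2,0],[0,0,0]],[[-0.3,-3,0],[0,0,0]],[[-0.5,-4,0],[0,0,0]]]}}

```text
clock: 27.8
position: [0.5422, 0.0755, 0.0787]
tool_rot: [3.142, -0.0, 1.458]
force: [-0.0, 2.1, -0.9]
grip_width: 0.0801
```

Request:
{"fn": "move_arm", "kwargs": {"motion": [[[-0.1,-1,0],[0,0,0]],[[-0.2,-2,0],[0,0,0]],[[-0.3,-3,0],[0,0,0]]]}}

```text
clock: 28.18
position: [0.5419, 0.0722, 0.0787]
tool_rot: [-3.142, 0.0, 1.458]
force: [1.4, 2.5, -1.0]
grip_width: 0.0801
```

Request:
{"fn": "move_arm", "kwargs": {"motion": [[[-0.1,-1,0],[0,0,0]],[[-0.2,-2,0],[0,0,0]],[[-0.2,-2,0],[0,0,0]]]}}

```text
clock: 28.55
position: [0.5417, 0.0701, 0.0787]
tool_rot: [-3.141, 0.0, 1.458]
force: [0.7, 1.3, -1.6]
grip_width: 0.0801
```

Request:
{"fn": "move_arm", "kwargs": {"motion": [[[-0.1,-1,0],[0,0,0]],[[-0.2,-2,0],[0,0,0]],[[-0.2,-2,0],[0,0,0]]]}}

```text
clock: 28.92
position: [0.5415, 0.0682, 0.0787]
tool_rot: [-3.142, 0.0, 1.458]
force: [0.2, 1.1, -0.6]
grip_width: 0.0803
```

Request:
{"fn": "move_arm", "kwargs": {"motion": [[[-0.1,-1,0],[0,0,0]],[[-0.2,-2,0],[0,0,0]],[[-0.2,-2,0],[0,0,0]]]}}

```text
clock: 29.3
position: [0.5413, 0.0661, 0.0787]
tool_rot: [-3.142, 0.0, 1.458]
force: [0.9, 0.8, -0.2]
grip_width: 0.0801
```

Run:
```python
from h import *
o=observe(); print(st(o['position']),o['force'],o['clock'])
shot('scene','s13')
a=cv2.imread('pics/s13.png')[230:350,340:460]; cv2.imwrite('pics/s13z.png',cv2.resize(a,None,fx=5,fy=5,interpolation=3))
```

```text
[ 1.1 66.7] [ 0.91719558  0.76633734 -0.15155753] 29.3
```

View pics/s13z.png

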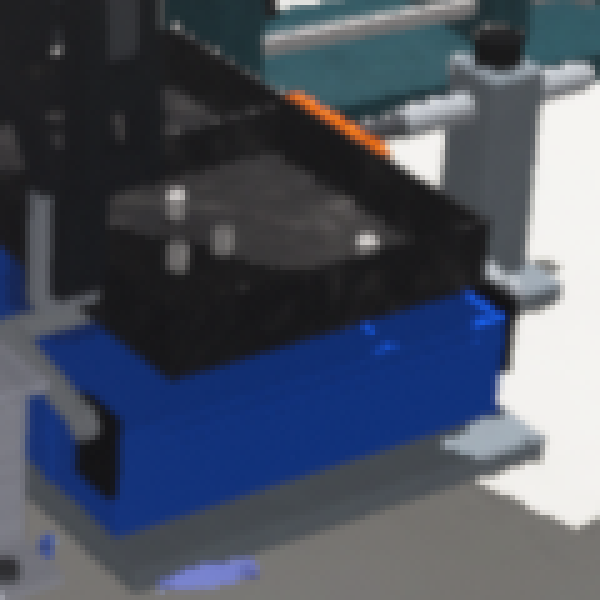

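Request:
{"fn": "move_arm", "kwargs": {"motion": [[[-0.1,-1,0],[0,0,0]],[[-0.2,-2,0],[0,0,0]],[[-0.2,-2,0],[0,0,0]]]}}

```text
clock: 29.72
position: [0.5411, 0.0643, 0.0787]
tool_rot: [-3.142, -0.0, 1.458]
force: [0.2, 1.8, 0.0]
grip_width: 0.0798
```

Request:
{"fn": "move_arm", "kwargs": {"motion": [[[-0.1,-1,0],[0,0,0]],[[-0.2,-1.5,0],[0,0,0]],[[-0.2,-1.5,0],[0,0,0]]]}}

```text
clock: 30.1
position: [0.5409, 0.0629, 0.0787]
tool_rot: [3.142, -0.0, 1.458]
force: [1.0, 3.5, -1.1]
grip_width: 0.0802
```

Request:
{"fn": "move_arm", "kwargs": {"motion": [[[-0.1,-0.5,0],[0,0,0]],[[-0.1,-1,0],[0,0,0]],[[-0.1,-1,0],[0,0,0]]]}}

```text
clock: 30.48
position: [0.5408, 0.0619, 0.0787]
tool_rot: [3.142, -0.0, 1.458]
force: [1.0, 5.4, -0.8]
grip_width: 0.0795
```

Run:
```python
from h import *
F=[]
for i in range(3):
    o=observe(); F.append(o['force']); f=grab_frame('scene')
print(np.round(F,2),st(o['position']),o['clock'])
```

```text
[[ 1.02  5.41 -0.79]
 [ 0.76  5.64 -0.8 ]
 [ 1.39  5.11 -0.78]] [ 1.1 62.4] 30.575
```

Request:
{"fn": "move_arm", "kwargs": {"motion": [[[0.1,0.5,0],[0,0,0]],[[0.1,1,0],[0,0,0]],[[0.2,1.5,0],[0,0,0]],[[0.2,2,0],[0,0,0]],[[0.3,2.5,0],[0,0,0]],[[0.3,3,0],[0,0,0]],[[0.5,4,0],[0,0,0]],[[0.9,8,0],[0,0,0]],[[1.2,10,0],[0,0,0]],[[1.2,10,0],[0,0,0]]]}}

```text
clock: 31.88
position: [0.542, 0.0721, 0.0787]
tool_rot: [-3.142, -0.0, 1.458]
force: [-0.4, -0.1, 0.2]
grip_width: 0.0797
```

Request:
{"fn": "move_arm", "kwargs": {"motion": [[[0,0,20],[0,0,0]],[[0,0,60],[0,0,0]],[[2,3,110],[0,0,-0.15]],[[3,7,150],[0,0,-0.33]],[[3,7,172],[0,0,-0.5]],[[3,7,172],[0,0,-0.68]],[[3,0,172],[0,0,-0.85]],[[3,-10,172],[0,0,-1.02]],[[3,-20,172],[0,0,-1.2]],[[3,-30,172],[0,0,-1.4]],[[3,-35,172],[0,0,-1.571]],[[3,-35,172],[0,0,-1.571]]], "jaw": 60}}

```text
clock: 33.38
position: [0.545, 0.0366, 0.2508]
tool_rot: [3.141, -0.0, -0.113]
force: [0.2, -0.4, -0.4]
grip_width: 0.0599
```

Run:
```python
from h import *
o=observe(); print(st(o['position']),o['force'],o['clock'],o['position'],o['tool_rot'])
f=shot('wrist','w14')
a=f['frame'][60:340,100:540,::-1]; cv2.imwrite('pics/w14z.png',cv2.resize(a,None,fx=1.8,fy=1.8,interpolation=3))
```

```text
[ 8.1 37.8] [ 0.16100368 -0.41491086 -0.39272099] 33.375 [0.5449528  0.03661716 0.25076576] [ 3.14123569e+00 -1.43931141e-04 -1.12595553e-01]
```

View pics/w14z.png

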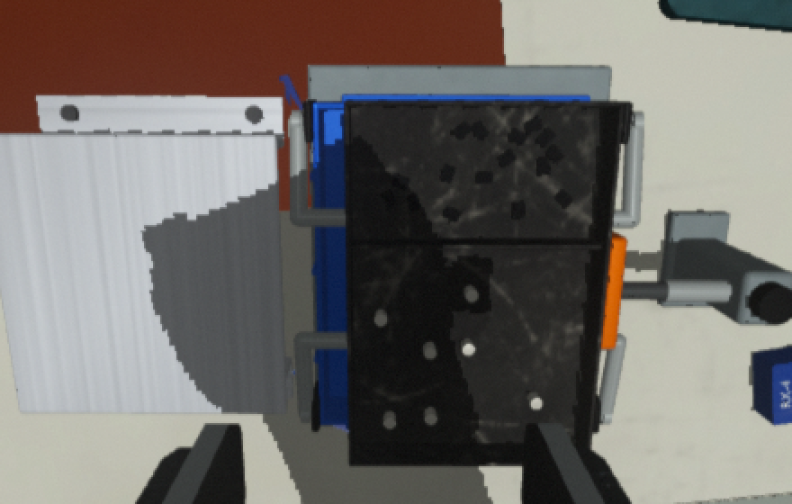

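Run:
```python
from h import *
o=observe(); f=grab_frame('wrist'); T=wT(o,f)
Z=lambda p:np.array(p)/1.8+[100,60]
for n,p,z in [('TL',(346,101),.077),('TR',(618,101),.077),('BR',(590,465),.077),('BL',(350,465),.077),('nb l',(325,342),.051),('fb l',(325,217),.051),('shTR',(278,134),.056),('shBR',(288,411),.056),('shBL',(20,412),.056),('padT',(611,237),.074),('padB',(600,348),.074)]:
    q=ray(f,Z(p),z,T); print(n,st(q))
b=f['frame'][105:125,420:480,::-1]; 
c=[f['frame'][100:340,280:460,::-1]]
cv2.imwrite('pics/w15z.png',cv2.resize(c[0],None,fx=2.5,fy=2.5,interpolation=2))
f=shot('top','t15');
```

```text
TL [80.3 53.5]
TR [ 80.9 -52.5]
BR [-78.1 -56.2]
BL [-78.8  53.2]
nb l [-28.6  65.7]
fb l [30.4 64.6]
shTR [66.5 83.5]
shBR [-61.8  83.6]
shBL [-63.1 211.5]
padT [ 26.6 -56.2]
padB [-22.5 -56.3]
```

View pics/w15z.png

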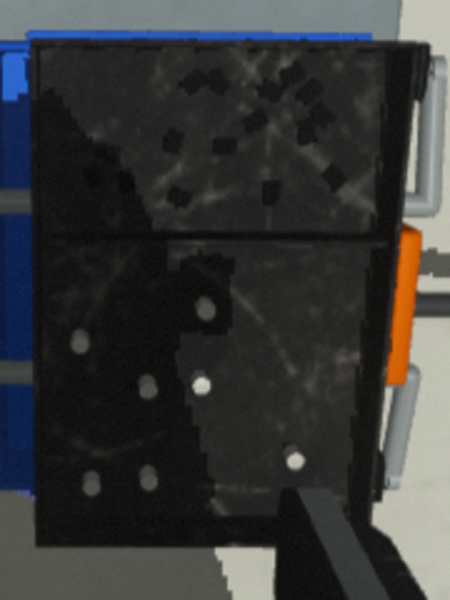

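Run:
```python
from h import *
f=shot('scene','s16')
a=f['frame'][190:370,250:560,::-1]; cv2.imwrite('pics/s16z.png',cv2.resize(a,None,fx=2.5,fy=2.5,interpolation=2))
```

```text
(no output)
```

View pics/s16z.png

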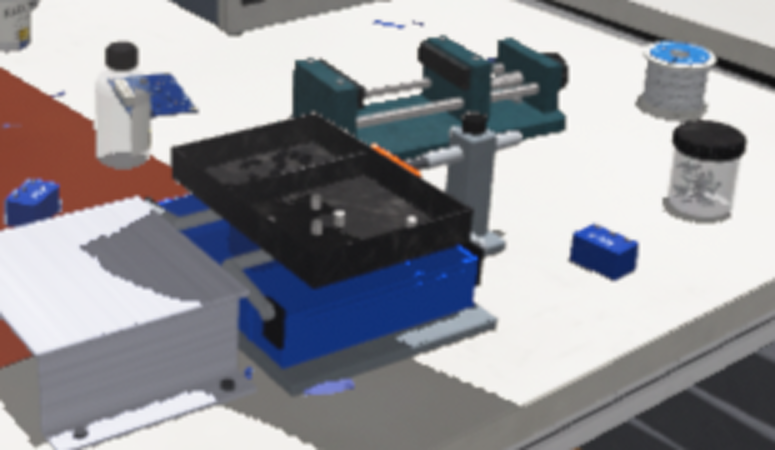

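View pics/t15.png

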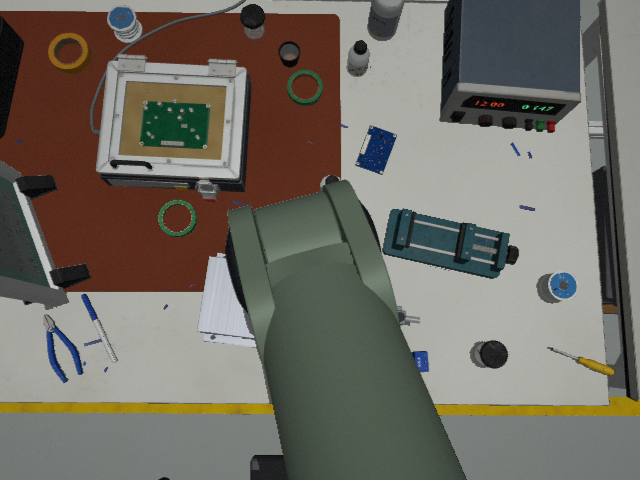

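The scene view shows the tray flat on the bails against the orange pad (zoom ~395,160). The jar is upright at (705,170), and the bottle is upright and unmoved. The arm is clear of everything.

```bash
python3 -c "
from workcell import *
print(job_done()); print(observe()['clock'])"
```

```text
the job is handed in; nothing more can be done
None
the job is handed in; nothing more can be done
```

The tray is on the two bails against the orange stop pad, and the job was handed in at about 33.5 s of the 72 s allowed.

**What I did, in order**
- **Jar:** I lifted it out of the tote and stood it upright on the bench at about (0.46, -0.29), well clear of the stand.
- **Bails:** I folded both in over the tote's mouth and pressed each down onto its stop. The near one read 20 N and the far one 11 N.
- **Tray:** I nudged it sideways about 8 mm on the shelf to centre it. Then I pushed it across with two spread fingers, without lifting it, until the force rose from about 1–2 N of sliding friction to 5.4 N. I backed off slowly after that.

**Last checks**
- **Tray position:** It is flat and within about 1 mm of centre between the bails in x. It is square to about 0.01 rad at worst, and its centre is about 1 mm past the tote's centre in y.
- **Pad contact:** The tray's edge lies at the pad face in the wrist camera picture. I worked out that about 1 N is left on the pad, but did not measure it.
- **Everything else:** The jar and the flux bottle are upright. The relay module was still in the tote before the tray covered it, and the arm is touching nothing.

**Disagreements:** The cameras placed the pad face anywhere from 52 to 60 mm from the tote's centre, so I relied on the felt contact instead. Against the shelf edges the tray's centre differs by about 1 mm in x, compared with about 0.2 mm against the bails. A brief 5.7 N sideways and 4.7 N upward appeared at the start of the push, possibly a fingertip touching the shelf. It went away after I raised the tool 3 mm.

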